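# Turn the sealed tofu tub round the packing post

## Robot

A 6-joint arm with a two-finger parallel gripper is mounted at the origin on the work surface. World frame = base frame: x ahead of the robot, y to its left, z up, the work surface at z = 0. Lengths are in m, angles in degrees, forces in N, time in s.
With the tool pointing down it reaches from about 0.25 to 0.725 m from the base axis. Payload 9.7 kg.
Tool frame: the origin (TCP) lies on the centre line of the jaws, within the pads' length; the fingertips stand 19 mm ahead of it and the grasp point (between the pads) is the TCP; z points along the fingers, y is the direction in which the jaws open and shut (so a half turn about z gives the same grasp; the last joint's range is limited). The gripper opens to 85 mm and grips with 20 to 120 N. Pads are 22 mm wide; open, the fingers measure 114 mm over their backs; the gripper's body (76 mm by 85 mm) begins 54 mm behind the grasp point. The pads swing forward as they close: fully open they stand 13 mm farther back than shut.
Start: joints at [-73.912, 4.979, 10.078, 95.1, 0, 90], TCP at [0.152, -0.528, 0.222] pointing down, gripper open.
Joint ranges: [-179.16, 179.16], [-48.56, 103.87], [-65.8, 70.77], [-126.05, 130.52], [-82.76, 87.17], [-180, 180]. Speed limits (degrees/s): [127.2, 127.2, 147.25, 180, 180, 180].

## Interface

Orientations are given as [roll, pitch, yaw] about the fixed x, y, z axes, in that order (R = Rz(yaw) Ry(pitch) Rx(roll)).
In Python, from workcell import bot gives the robot as it stands.
- The arm moves only by the tool servo_tool, never from a script. Its argument "motion" is a list that holds one entry, the list of rows, each a list of 6 numbers: the shift along the tool's x, y, z in mm, then the turn, a rotation vector about the tool's x, y, z in rad. A call has 1 to 5 rows; each row shifts and turns the commanded pose from where the row before left it, along the tool's axes as they then stand; what a row does not reach is not made up. A row lasts 1/10 s, in which the tool goes at most 50 mm and 8.59 degrees, less where a joint would pass 70% of its speed; a pose out of reach is approached as far as the arm can. A call is refused whole if a number of a shift passes 50 or a number of a turn 0.15, either way. A call with a gripper value outside its range is refused whole. "gripper" is the finger opening in mm, from 0 to 85.4, set as the call begins (left out, the last holds). The fingers move at their own pace and stop on an object; "newtons" is the grip in N (left out, the last holds). Time passes only in rows, so rows that do not move let the fingers close. It gives the time, the measured TCP pose, the force and the opening at its end, in the units of the state.
- bot.get_obs(): the state, without advancing time (a new reading comes with each control period).
- bot.camera(name): name is "scene" or "top"; returns a dict with "color" (400x640x3 uint8, red, green, blue), "fx", "fy", "cx", "cy" (pixels), "R" (3x3) and "t" (3): a world point X has camera coordinates R X + t. Camera axes: x right, y down, z forward; pixel columns grow to the right and rows downward; lengths in m; the calibration is good to about 2 mm. A picture is of the moment at which its call begins. There is no depth.
- bot.job_done(): hands the job in, once; it reports no verdict.
Trained networks look in a picture, given as the dict that the camera call returned (one of the last four; its "shot" number tells which), for a name from the list of things; names that differ only in an ending like _2 or _b are one class to them, and where a whole thing is asked for, a point or a joint stands for the part that bears it (a point fixed in the world has none). Each returns a list of dicts, best first, with "confidence" (0 to 1); they miss things now and then, are a little off and sometimes report something else, mostly with a low value. They report only what shows in the picture. A call takes as long as a camera call. They do not tell look-alikes from the thing itself.
- bot.look_for(picture, label): "rect" ([left, top, width, height] in pixels, round what is visible of it).
The state is a dict: "time": time; "q": joint angles; "qd": joint speeds; "joint_efforts": joint torques, N m; "ee_pos": TCP position; "tcp_rot": TCP orientation; "wrist_force": force on the tool from outside, world axes, zero at the start; "torque": the same for the moment, N m; "opening": finger opening in m.
Only numpy, scipy, OpenCV 4.12 (cv2) and the standard library are available. Lean on these libraries where they do the work, as an engineer would, in place of code of your own. Each camera call takes 0.05 s, during which the arm holds its last target.

## Task

Turn the square tofu tub with the green seal a quarter turn by pushing it around the edge of the fixed square rubber-sided post: its green-seal side, which faces away from the robot, must end up facing out to the side, away from the post, for the label check, with the opposite side lying roughly flush along the post's flank. Slide the tub flat on the table without lifting or tipping it, and leave the tub with the orange seal where it is.

Things in the scene. Friction and masses are not known exactly. Their poses are not given: they have to be found in the camera images.
- tub_green: Loose square tub, 110 x 110 x 45 mm, 0.3 kg, white lid, green 34 mm seal near one edge. Origin: centre of underside, z up, +x to the seal side. At first +x is along the post's +x within 6 deg, the opposite side 8 to 25 mm from the post's far face, the centre about 77 mm to the post's +y or -y (varies): only some 13 mm of its width overlaps the post; the rest is past its edge. Slides at 1 to 3 N.
- tub_orange: Bystander: the same kind of tub, same size, mass, origin and axes, with an orange seal in place of the green one. It stands beyond the other half of the post, 25 to 55 mm beside the green tub. To be left alone.
- post: Fixed square post, black grippy rubber sides, steel top, 70 x 70 mm, 64 mm high, between the robot and the tubs. Origin: centre of its foot, at table height; z up; +x points away from the robot (within 17 deg) towards the tubs, +y to the left; its faces lie 35 mm from the origin along these axes. Table clear around but for the tubs; a 50 mm high tray stands 0.25 m or more beyond it.
Things that resemble listed ones, but are neither listed nor needed, are in the scene too. Leave any pink or red look-alike of the tub_green alone.

How it is judged (in metres and radians):
On the way:
1. the green-seal tub is pressed against the post while it is part-way round (20 to 70 degrees) (contact force between tub_green and post above 0.2 N and angle between the x axis of tub_green and the x axis of post, either way round between 0.35 and 1.22 rad), for 0.05 s.
At the end, for the whole second after the job is handed in: The green-seal tub stands flat and still, its seal side facing straight out from the post's flank (within 12 degrees), the opposite side at most 20 mm from the flank, its centre within 60 mm of the post's middle measured along the flank; the orange-seal tub is within 20 mm of where it stood (angle between the x axis of tub_green and the y axis of post, either way round below 0.21 rad and x of post in the frame of tub_green between -0.11 and -0.07 m and y of post in the frame of tub_green between -0.06 and 0.06 m and height (world z) of tub_green below 0.01 m and angle between tub_green's own z axis and vertical below 0.1 rad and linear speed of tub_green below 0.01 m/s and distance of tub_orange from where it was at the start of the episode below 0.02 m); the robot touches nothing.
It fails at once if the orange-seal tub is moved by more than 20 mm (distance of tub_orange from where it was at the start of the episode above 0.02 m).
It fails at once if the green-seal tub is lifted or tipped (height (world z) of tub_green above 0.02 m or angle between tub_green's own z axis and vertical above 0.35 rad).
It also fails if it takes over 48 s, if anything falls off the work surface, if the arm or the gripper's body presses on something with over 40 N, if the wrist force passes 120 N, or if a joint passes its speed limit or range.

## Working session

There is one attempt and no reset: what is moved stays moved. The work goes in short steps, Python scripts to look and compute and a tool call to move; the robot and the scene stay as the last step left them, time stands still between calls to the robot, and variables do not carry over. Pictures are saved under pics/ and viewed, and the job is handed in when it is done.

Besides the shell and the picture viewer there is one more tool, called after "Request:" as name(argument=value, ...) on one line, values as JSON. servo_tool: Moves the arm, as the interface text tells. Its arguments: {"type":"object","properties":{"motion":{"type":"array","items":{"type":"array","items":{"type":"array","items":{"type":"number"}}}},"gripper":{"type":"number"},"newtons":{"type":"number"}},"required":["motion"]}

```bash
mkdir -p pics; ls
cat > h.py <<'E'
import numpy as np, cv2
from workcell import bot
def save(p,name): cv2.imwrite('pics/'+name,p['color'][:,:,::-1])
def px2w(p,u,v,z):
    R=np.array(p['R']);t=np.array(p['t'])
    d=R.T@np.array([(u-p['cx'])/p['fx'],(v-p['cy'])/p['fy'],1.]);c=-R.T@t
    return c+d*(z-c[2])/d[2]
def w2px(p,X):
    c=np.array(p['R'])@np.array(X)+np.array(p['t']);return p['fx']*c[0]/c[2]+p['cx'],p['fy']*c[1]/c[2]+p['cy']
E
python3 - <<'E'
from h import *
o=bot.get_obs();print(o)
for n in ['top','scene']:
    p=bot.camera(n);save(p,n+'0.png');np.save(n+'0.npy',p,allow_pickle=True)
    for l in ['tub_green','tub_orange','post']:print(n,l,bot.look_for(p,l))
    print(p['R'],p['t'],p['fx'])
E
```

```text
pics
{'time': 0.0, 'q': array([-7.39109883e+01,  5.00977833e+00,  1.00342583e+01,  9.50975832e+01,
       -3.16947101e-04,  9.00011497e+01]), 'qd': array([ 0.00231845,  0.04791173,  0.04635752, -0.0186125 ,  0.13543156,
       -0.01766075]), 'joint_efforts': array([ 9.51065740e-04, -5.20396364e+01,  4.64801073e+01,  1.65152270e-02,
        2.10081871e-04,  1.98683028e-05]), 'ee_pos': array([ 0.15235653, -0.52823766,  0.22109399]), 'tcp_rot': array([-1.79926897e+02,  3.18413706e-04,  1.60878624e+01]), 'wrist_force': array([-0.66635502, -0.30233705, -0.54869811]), 'torque': array([-0.04498638, -0.02114438,  0.01419328]), 'opening': 0.08487878623678052}
top tub_green [{'rect': [243.8, 131.3, 55.8, 54.0], 'confidence': 0.92}, {'rect': [393.5, 121.2, 63.0, 65.8], 'confidence': 0.91}, {'rect': [306.9, 236.7, 67.9, 70.0], 'confidence': 0.9}, {'rect': [205.2, 239.8, 64.7, 68.9], 'confidence': 0.65}]
top tub_orange []
top post [{'rect': [283.3, 190.1, 33.8, 30.5], 'confidence': 0.88}]
[[-9.77024182e-04 -9.99922946e-01  1.23753173e-02]
 [-9.94739936e-01 -2.95769794e-04 -1.02432280e-01]
 [ 1.02428048e-01 -1.24103012e-02 -9.94662998e-01]] [-0.09312385  0.50367835  0.94437442] 435.41074624565147
scene tub_green [{'rect': [277.4, 63.6, 68.9, 62.6], 'confidence': 0.97}, {'rect': [235.9, 289.2, 80.9, 87.1], 'confidence': 0.86}, {'rect': [206.6, 130.1, 66.7, 65.2], 'confidence': 0.7}, {'rect': [352.1, 140.4, 84.4, 75.3], 'confidence': 0.57}]
scene tub_orange [{'rect': [293.7, 188.7, 89.4, 85.7], 'confidence': 0.79}]
scene post []
[[ 0.78703978  0.61683684  0.00898315]
 [ 0.5338565  -0.67372132 -0.51097633]
 [-0.30913689  0.40695441 -0.85954784]] [-0.34681282 -0.31623923  0.97085266] 418.4157244624759
```

View pics/top0.png

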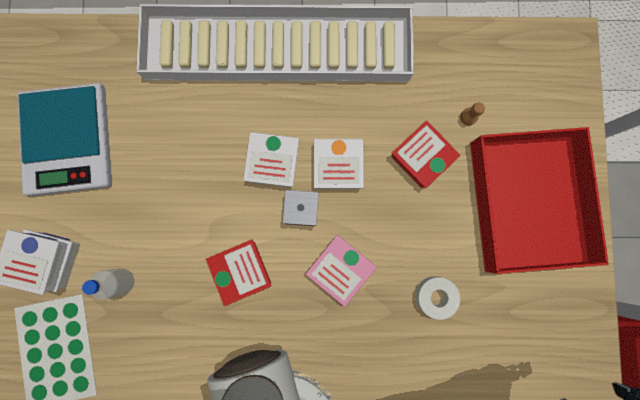

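View pics/scene0.png

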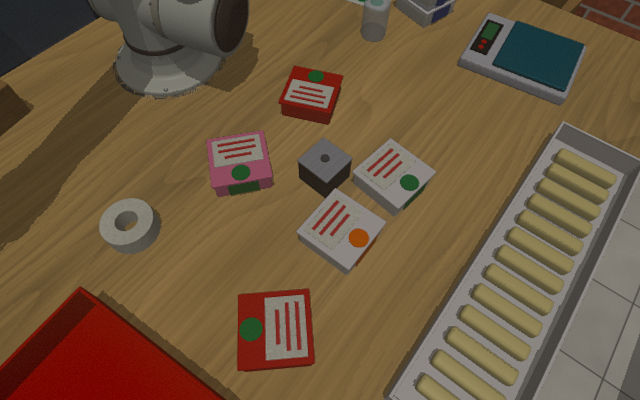

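In the top view there are four candidates: the white tub with a green seal at (271,160), the pink one at (341,271), and red ones at (238,272) and (425,155). The white-lidded one just beyond the post (300,208) and beside the orange tub (339,164) fits the description. I'll confirm it in a crop and measure the corners.

Run:
```python
from h import *
p=np.load('top0.npy',allow_pickle=True).item()
c=p['color'][120:235,225:380,::-1]
cv2.imwrite('pics/crop0.png',cv2.resize(c,None,fx=5,fy=5,interpolation=cv2.INTER_CUBIC))
g=cv2.cvtColor(p['color'],cv2.COLOR_RGB2HSV)
m=((g[:,:,1]<50)&(g[:,:,2]>175)).astype(np.uint8)
for name,(x0,y0,x1,y1),z in [('green',(235,125,306,192),.045),('orange',(308,130,370,195),.045)]:
    mm=np.zeros_like(m);mm[y0:y1,x0:x1]=m[y0:y1,x0:x1]
    cn=np.vstack(cv2.findContours(mm,cv2.RETR_EXTERNAL,cv2.CHAIN_APPROX_NONE)[0])
    w=np.array([px2w(p,u,v,z)[:2] for u,v in cn[:,0]],np.float32)
    print(name,cv2.minAreaRect(cn),cv2.minAreaRect(w*1000))
pm=((g[:,:,1]<60)&(g[:,:,2]>90)&(g[:,:,2]<200)).astype(np.uint8);mm=np.zeros_like(m);mm[189:230,280:322]=pm[189:230,280:322]
cn=np.vstack(cv2.findContours(mm,cv2.RETR_EXTERNAL,cv2.CHAIN_APPROX_NONE)[0])
w=np.array([px2w(p,u,v,.064)[:2] for u,v in cn[:,0]],np.float32)
print('post',cv2.minAreaRect(cn),cv2.minAreaRect(w*1000))
```

```text
green ((272.7303771972656, 161.79180908203125), (55.0322265625, 54.91538619995117), 6.709836959838867) ((585.0716552734375, 23.059864044189453), (120.80482482910156, 122.5413818359375), 83.27416229248047)
orange ((335.5, 166.5), (55.0, 55.0), 90.0) ((574.8577270507812, -114.98483276367188), (122.9427490234375, 121.69773864746094), 0.02557414397597313)
post ((300.2205810546875, 207.13233947753906), (34.053245544433594, 34.12994384765625), 4.398705005645752) ((483.06927490234375, -38.244178771972656), (72.76210021972656, 72.99976348876953), 85.76290893554688)
```

View pics/crop0.png

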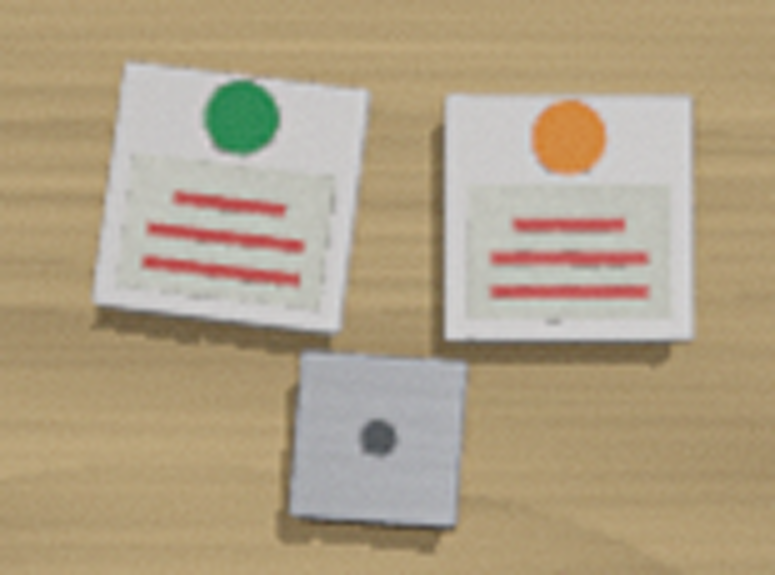

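Run:
```python
from h import *
p=np.load('top0.npy',allow_pickle=True).item()
for n,z,c in [('green',.045,[(125,62),(370,90),(340,332),(95,305)]),('orange',.045,[(445,95),(692,95),(692,340),(443,340)]),('post',.064,[(302,352),(466,364),(456,526),(290,515)]),('seal',.045,[(241,117)])]:
    w=np.array([px2w(p,u/5+225-.4,v/5+120-.4,z)[:2] for u,v in c])*1000
    print(n,w.round(0).tolist(),w.mean(0).round(1))
    if n!='seal':
        e=(w[0]+w[1]-w[2]-w[3])/2; print(np.linalg.norm(e),np.degrees(np.arctan2(e[1],e[0])))
```

```text
green [[652.0, 76.0], [639.0, -33.0], [531.0, -20.0], [543.0, 87.0]] [591.2  27.3]
109.18243434740927 -6.266607536945228
orange [[637.0, -66.0], [637.0, -176.0], [528.0, -175.0], [527.0, -66.0]] [ 582.3 -120.6]
109.6359207147601 -0.4544362111424397
post [[520.0, -5.0], [515.0, -76.0], [445.0, -72.0], [450.0, -1.0]] [482.4 -38.4]
69.83059485606958 -3.5703618131218686
seal [[627.0, 24.0]] [626.9  24. ]
```

Confirmed: the white-lidded tub's green seal is on the far side, and the tub is offset to the post's left. The orange tub stands to its right and the gap is clear.

- **Post:** about (482,-38) mm, yaw -3.6°.
- **Green tub:** about (591,27) mm, yaw -6.3°.

The plan is to go behind the far side with closed fingers, push the tub onto the post corner, then follow an arc anticlockwise.

Request:
servo_tool(motion=[[[0,-20,0,0,0,0.13],[0,-30,0,0,0,0.13],[0,-30,0,0,0,0.13]]], gripper=0)

```text
time: 0.7
ee_pos: [0.1413, -0.4487, 0.2214]
tcp_rot: [-180.0, 0.0, -6.6]
wrist_force: [-0.1, 0.5, 0.6]
opening: 0.0443
```

```bash
cat >> h.py <<'E'
def go(x,y,z,yaw,n):
    """mm, deg: per-row tool-frame shift for target"""
    o=bot.get_obs();e=o['ee_pos']*1000;psi=np.radians(o['tcp_rot'][2])
    d=np.array([x,y])-e[:2];tx=d@[np.cos(psi),np.sin(psi)];ty=d@[np.sin(psi),-np.cos(psi)]
    dy=(yaw-o['tcp_rot'][2]+180)%360-180
    print('t',round(o['time'],2),'ee',e.round(1),'rot',o['tcp_rot'].round(2),'q',o['q'].round(1))
    print('total tool x,y,z',round(tx,1),round(ty,1),round(e[2]-z,1),'turn z',round(-np.radians(dy),3),'per row',np.round([tx/n,ty/n,(e[2]-z)/n],1))
E
python3 -c "
from h import *
go(674,22,222,-6,16)"
```

```text
t 0.7 ee [ 141.3 -448.7  221.4] rot [-1.7997e+02  2.0000e-02 -6.6000e+00] q [-72.5  -5.8  -0.7  95.2  -0.  114.1]
total tool x,y,z 475.0 -528.8 -0.6 turn z -0.01 per row [ 29.7 -33.1  -0. ]
```

```bash
cat >> h.py <<'E'
def rows(x,y,z,yaw,n):
    o=bot.get_obs();e=o['ee_pos']*1000;psi=o['tcp_rot'][2]
    dy=(yaw-psi+180)%360-180
    if yaw-psi>179: dy=yaw-psi
    d=(np.array([x,y])-e[:2])/n
    print('t',round(o['time'],2),'ee',e.round(1),'rot',o['tcp_rot'].round(1),'q6',o['q'][5].round(1),'F',o['wrist_force'].round(1))
    L=[]
    for i in range(n):
        a=np.radians(psi+dy*i/n)
        L.append([round(float(d@[np.cos(a),np.sin(a)])),round(float(d@[np.sin(a),-np.cos(a)])),round((e[2]-z)/n),0,0,round(-np.radians(dy/n),3)])
    for i in range(0,n,5): print([L[i:i+5]])
E
python3 -c "
from h import *
rows(676,20,150,173.9,21)"
```

```text
t 0.7 ee [ 141.3 -448.7  221.4] rot [-180.     0.    -6.6] q6 114.1 F [-0.1  0.5  0.6]
[[[23, -25, 3, 0, 0, np.float64(-0.15)], [26, -21, 3, 0, 0, np.float64(-0.15)], [29, -17, 3, 0, 0, np.float64(-0.15)], [31, -13, 3, 0, 0, np.float64(-0.15)], [33, -8, 3, 0, 0, np.float64(-0.15)]]]
[[[34, -3, 3, 0, 0, np.float64(-0.15)], [34, 2, 3, 0, 0, np.float64(-0.15)], [33, 7, 3, 0, 0, np.float64(-0.15)], [32, 12, 3, 0, 0, np.float64(-0.15)], [29, 17, 3, 0, 0, np.float64(-0.15)]]]
[[[27, 21, 3, 0, 0, np.float64(-0.15)], [23, 25, 3, 0, 0, np.float64(-0.15)], [19, 28, 3, 0, 0, np.float64(-0.15)], [15, 30, 3, 0, 0, np.float64(-0.15)], [10, 32, 3, 0, 0, np.float64(-0.15)]]]
[[[5, 33, 3, 0, 0, np.float64(-0.15)], [0, 34, 3, 0, 0, np.float64(-0.15)], [-5, 34, 3, 0, 0, np.float64(-0.15)], [-10, 32, 3, 0, 0, np.float64(-0.15)], [-15, 31, 3, 0, 0, np.float64(-0.15)]]]
[[[-19, 28, 3, 0, 0, np.float64(-0.15)]]]
```

Request:
servo_tool(motion=[[[23,-25,3,0,0,-0.149],[26,-21,3,0,0,-0.149],[29,-17,3,0,0,-0.149],[31,-13,3,0,0,-0.149],[33,-8,3,0,0,-0.149]]])

```text
time: 1.2
ee_pos: [0.2689, -0.337, 0.2069]
tcp_rot: [180.0, -0.0, 36.8]
wrist_force: [0.2, -0.4, 0.2]
opening: 0.0003
```

Request:
servo_tool(motion=[[[34,-3,3,0,0,-0.149],[34,2,3,0,0,-0.149],[33,7,3,0,0,-0.149],[32,12,3,0,0,-0.149],[29,17,3,0,0,-0.149]]])

```text
time: 1.7
ee_pos: [0.3966, -0.225, 0.1919]
tcp_rot: [180.0, 0.0, 79.5]
wrist_force: [-0.2, -0.8, 0.2]
opening: 0.0001
```

Request:
servo_tool(motion=[[[27,21,3,0,0,-0.149],[23,25,3,0,0,-0.149],[19,28,3,0,0,-0.149],[15,30,3,0,0,-0.149],[10,32,3,0,0,-0.149]]])

```text
time: 2.2
ee_pos: [0.5247, -0.1146, 0.1767]
tcp_rot: [180.0, 0.0, 122.2]
wrist_force: [-0.1, 0.1, -0.4]
opening: -0.0004
```

Request:
servo_tool(motion=[[[5,33,3,0,0,-0.149],[0,34,3,0,0,-0.149],[-5,34,3,0,0,-0.149],[-10,32,3,0,0,-0.149],[-15,31,3,0,0,-0.149]]])

```text
time: 2.7
ee_pos: [0.6542, -0.005, 0.1616]
tcp_rot: [-180.0, 0.0, 164.8]
wrist_force: [0.4, -0.6, 0.4]
opening: -0.0002
```

```bash
python3 -c "
from h import *
rows(678,22,33,173.9,5)"
```

```text
t 2.7 ee [654.2  -5.  161.6] rot [-180.     0.   164.8] q6 14.7 F [ 0.4 -0.6  0.4]
[[[-3, 6, 26, 0, 0, np.float64(-0.032)], [-3, 6, 26, 0, 0, np.float64(-0.032)], [-4, 6, 26, 0, 0, np.float64(-0.032)], [-4, 6, 26, 0, 0, np.float64(-0.032)], [-4, 6, 26, 0, 0, np.float64(-0.032)]]]
```

Request:
servo_tool(motion=[[[-9,15,10,0,0,-0.08],[-9,15,10,0,0,-0.08],[0,0,30,0,0,0],[0,0,38,0,0,0],[0,0,20,0,0,0]]])

```text
time: 3.2
ee_pos: [0.6764, 0.0192, 0.0501]
tcp_rot: [-180.0, -0.2, 173.7]
wrist_force: [-0.2, -0.0, -0.7]
opening: -0.0001
```

```bash
python3 -c "
from h import *
rows(678,22,33,173.9,2)
for n in ['top','scene']:
  p=bot.camera(n);save(p,n+'1.png')"
```

```text
t 3.2 ee [676.4  19.2  50.1] rot [-180.    -0.2  173.7] q6 8.0 F [-0.2 -0.  -0.7]
[[[-1, 1, 9, 0, 0, np.float64(-0.002)], [-1, 1, 9, 0, 0, np.float64(-0.002)]]]
```

View pics/scene1.png

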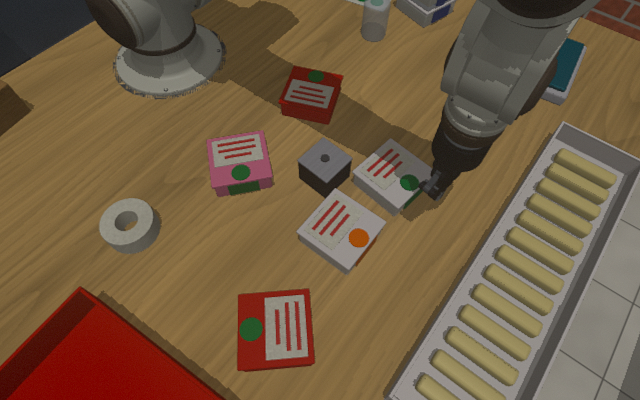

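View pics/top1.png

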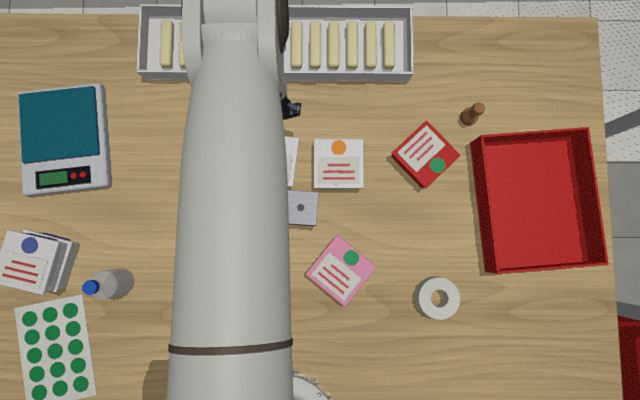

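In the scene view the closed fingers are just behind the green seal side, at (432,190), clear of everything. Next I go down and push the tub against the post.

Request:
servo_tool(motion=[[[0,0,9,0,0,0],[0,0,8,0,0,0],[5,0,0,0,0,0],[5,0,0,0,0,0],[5,0,0,0,0,0]]])

```text
time: 3.8
ee_pos: [0.6625, 0.0208, 0.0376]
tcp_rot: [180.0, 0.1, 173.7]
wrist_force: [0.9, -0.8, 0.4]
opening: 0.0
```

Request:
servo_tool(motion=[[[4,0,0,0,0,0],[4,0,0,0,0,0],[4,0,0,0,0,0],[3,0,0,0,0,0],[3,0,0,0,0,0]]])

```text
time: 4.3
ee_pos: [0.6446, 0.0228, 0.0368]
tcp_rot: [180.0, 0.0, 173.7]
wrist_force: [1.0, -0.0, 0.0]
opening: -0.0001
```

```bash
cat >> h.py <<'E'
def scene(name):
    p=bot.camera('scene')
    c=p['color'][70:300,230:530,::-1]
    cv2.imwrite('pics/'+name,cv2.resize(c,None,fx=2.6,fy=2.6,interpolation=cv2.INTER_CUBIC)); np.save('last.npy',p,allow_pickle=True)
    o=bot.get_obs();print('t',round(o['time'],2),'ee',(o['ee_pos']*1000).round(1),'rot',o['tcp_rot'].round(1),'F',o['wrist_force'].round(1))
E
python3 -c "
from h import *
scene('s2.png')"
```

```text
t 4.35 ee [644.3  22.8  36.9] rot [-180.    -0.   173.7] F [ 0.3 -1.  -0.8]
```

View pics/s2.png

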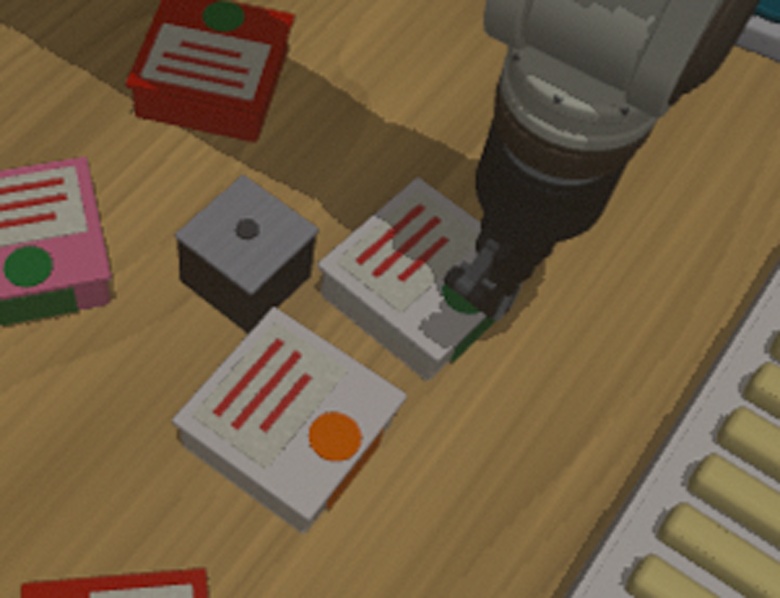

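```bash
cat >> h.py <<'E'
PO=np.array([482.4,-38.4]);PY=np.radians(-3.6)
def tub(c,RN=None,RF=None,LN=None,LF=None):
    """scene crop pixels of top corners -> fit of pose"""
    from scipy.optimize import least_squares
    p=np.load('last.npy',allow_pickle=True).item()
    loc={'RN':(-55,-55),'RF':(55,-55),'LN':(-55,55),'LF':(55,55)}
    a=[];b=[]
    for k,v in dict(RN=RN,RF=RF,LN=LN,LF=LF).items():
        if v is None: continue
        w=px2w(p,(v[0]+.5)/2.6+230-.5,(v[1]+.5)/2.6+70-.5,.045)[:2]*1000
        a.append(w);b.append(loc[k]);print(k,w.round(0))
    a=np.array(a);b=np.array(b,float)
    f=lambda q:(np.c_[q[0]+np.cos(q[2])*b[:,0]-np.sin(q[2])*b[:,1],q[1]+np.sin(q[2])*b[:,0]+np.cos(q[2])*b[:,1]]-a).ravel()
    s=least_squares(f,[560,30,c]);q=s.x
    R=np.array([[np.cos(PY),np.sin(PY)],[-np.sin(PY),np.cos(PY)]])
    print('tub world',q[:2].round(1),'yaw',np.degrees(q[2]).round(1),'resid',np.abs(s.fun).max().round(1),'in post',(R@(q[:2]-PO)).round(1),'rel yaw',np.degrees(q[2]-PY).round(1))
E
python3 -c "
from h import *
tub(0,RN=(320,268),RF=(432,365),LN=(420,182))"
```

```text
RN [535. -23.]
RF [638. -39.]
LN [549.  84.]
tub world [594.9  22.6] yaw -8.5 resid 2.9 in post [108.5  67.9] rel yaw -4.9
```

Request:
servo_tool(motion=[[[4,0,2,0,0,0],[4,0,2,0,0,0],[4,0,0,0,0,0],[4,0,0,0,0,0],[4,0,0,0,0,0]]])

```text
time: 4.85
ee_pos: [0.6279, 0.0248, 0.0356]
tcp_rot: [180.0, 0.4, 173.6]
wrist_force: [7.4, -0.5, 10.2]
opening: -0.0001
```

```bash
python3 -c "
from h import *
scene('s3.png')"
```

```text
t 4.9 ee [627.3  24.9  35.6] rot [180.    0.4 173.6] F [ 4.7 -0.9 10. ]
```

View pics/s3.png

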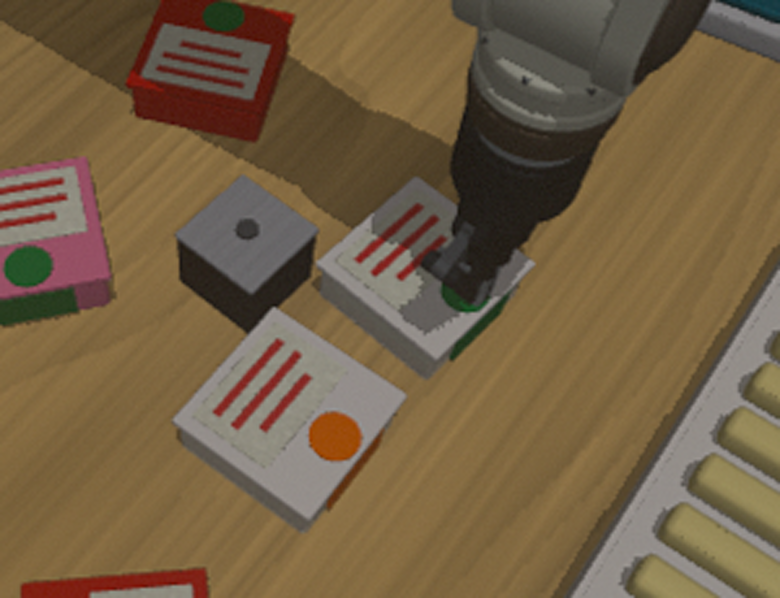

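```bash
python3 -c "
from h import *
p=np.load('last.npy',allow_pickle=True).item()
o=bot.get_obs();e=o['ee_pos']
im=cv2.resize(p['color'][130:230,350:470,::-1],None,fx=6,fy=6,interpolation=cv2.INTER_CUBIC)
for z,c in [(e[2],(0,0,255)),(e[2]-.019,(255,0,0)),(.045,(0,255,255))]:
  u,v=w2px(p,[e[0],e[1],z]);print(u,v);cv2.circle(im,(int((u-350)*6),int((v-130)*6)),4,c,-1)
cv2.imwrite('pics/c3.png',im)"
```

```text
409.1357740822881 184.69837479867385
407.1431177941241 190.1456890094434
410.15417637891704 181.91437369639692
```

View pics/c3.png

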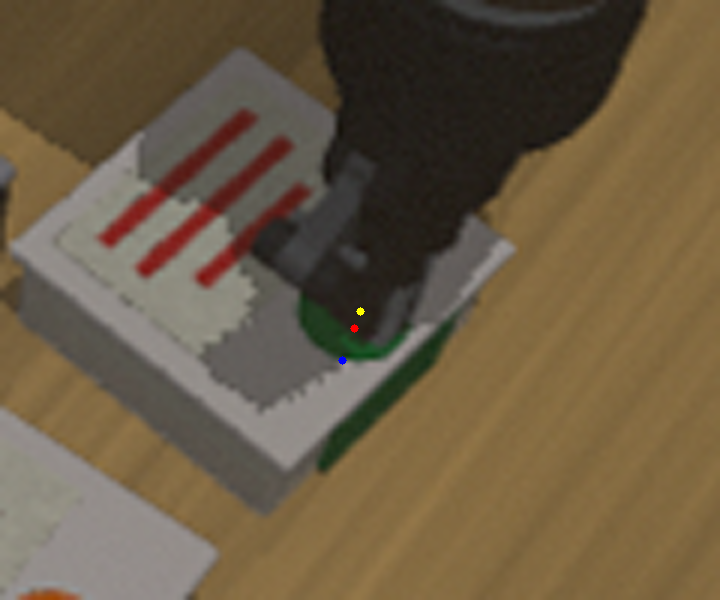

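The fingers are resting on the lid (10 N upward), so the shut fingertips are higher than stated. I'm backing off upward, then going down behind the tub while watching the force.

Request:
servo_tool(motion=[[[0,0,-25,0,0,0],[0,0,-10,0,0,0],[-25,0,0,0,0,0],[-25,0,0,0,0,0],[0,0,0,0,0,0]]])

```text
time: 5.4
ee_pos: [0.6764, 0.0191, 0.0667]
tcp_rot: [-180.0, 0.0, 173.6]
wrist_force: [-0.9, -0.3, -0.2]
opening: 0.0001
```

```bash
python3 -c "
from h import *
scene('s4.png')
p=np.load('last.npy',allow_pickle=True).item()
o=bot.get_obs();e=o['ee_pos']
im=cv2.resize(p['color'][90:240,330:490,::-1],None,fx=5,fy=5,interpolation=cv2.INTER_CUBIC)
for z,c in [(e[2],(0,0,255)),(e[2]-.019,(255,0,0)),(e[2]+.01,(0,255,255))]:
  u,v=w2px(p,[e[0],e[1],z]);print(u,v);cv2.circle(im,(int((u-330)*5),int((v-90)*5)),3,c,-1)
cv2.imwrite('pics/c4.png',im[:600])"
```

```text
t 5.45 ee [675.1  19.2  66.7] rot [-1.800e+02 -1.000e-01  1.736e+02] F [-0.7 -0.9  0. ]
434.85863228355936 192.04778915332284
432.1700485871224 197.6576513870621
436.32377289858886 188.9907011354703
```

View pics/c4.png

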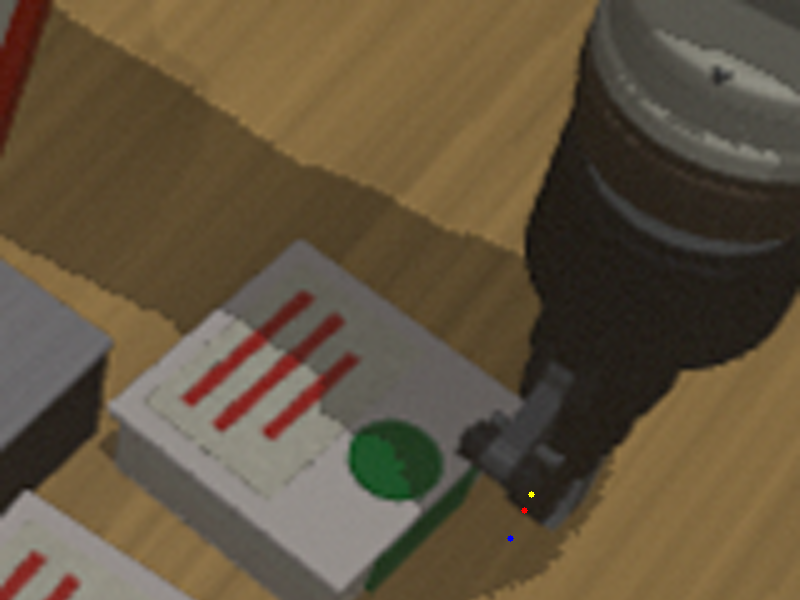

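Request:
servo_tool(motion=[[[-4,0,15,0,0,0],[0,0,15,0,0,0],[0,0,7,0,0,0],[0,0,5,0,0,0],[0,0,0,0,0,0]]])

```text
time: 5.95
ee_pos: [0.6778, 0.019, 0.0248]
tcp_rot: [-180.0, -0.1, 173.7]
wrist_force: [-0.6, -0.6, 0.1]
opening: -0.0
```

```bash
python3 -c "
from h import *
scene('s5.png')
p=np.load('last.npy',allow_pickle=True).item()
o=bot.get_obs();e=o['ee_pos']
im=cv2.resize(p['color'][90:240,330:490,::-1],None,fx=5,fy=5,interpolation=cv2.INTER_CUBIC)
for z,c in [(e[2],(0,0,255)),(e[2]-.019,(255,0,0))]:
  u,v=w2px(p,[e[0],e[1],z]);cv2.circle(im,(int((u-330)*5),int((v-90)*5)),3,c,-1)
im=cv2.convertScaleAbs(im,alpha=1.8,beta=20)
cv2.imwrite('pics/c5.png',im[150:750])"
```

```text
t 6.0 ee [678.3  19.   25.6] rot [-180.    -0.   173.7] F [-0.2  0.1  0.5]
```

View pics/c5.png

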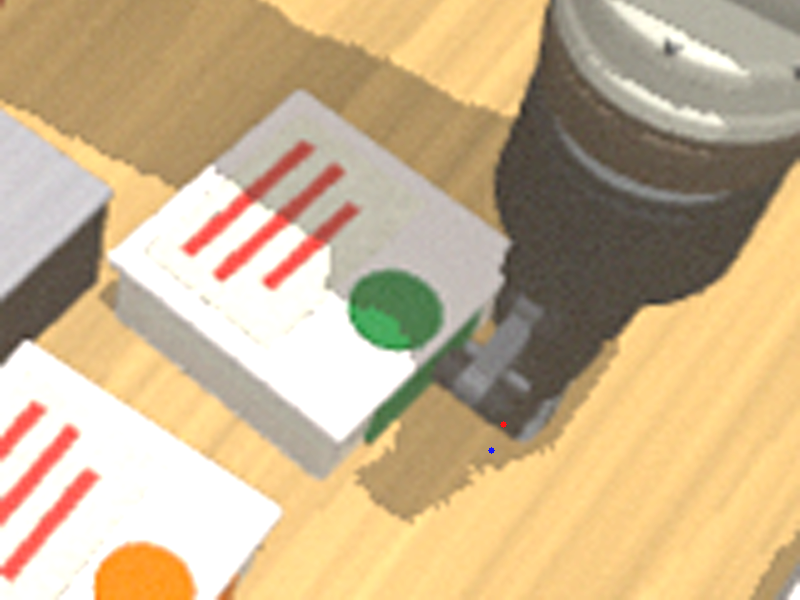

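```bash
python3 -c "
from h import *
p=np.load('last.npy',allow_pickle=True).item()
o=bot.get_obs();e=o['ee_pos'];a=np.radians(o['tcp_rot'][2])
s=9;u0,v0=395,125
im=cv2.resize(p['color'][v0:v0+66,u0:u0+85,::-1],None,fx=s,fy=s,interpolation=cv2.INTER_CUBIC)
im=(255*(im/255.)**.45).astype(np.uint8)
tx=np.array([np.cos(a),np.sin(a),0]);ty=np.array([np.sin(a),-np.cos(a),0])
def pt(X,c):
  u,v=w2px(p,X);cv2.circle(im,(int((u-u0+.5)*s),int((v-v0+.5)*s)),3,c,-1)
for dz in (-.019,0,.02,.054):
  for i in (-1,1):
    for j in (-1,1):
      hx,hy=((.011,.0145) if dz<.03 else (.038,.0425)) 
      pt(e+[0,0,dz]+i*hx*tx+j*hy*ty,{-.019:(255,0,0),0:(0,0,255),.02:(0,255,255),.054:(255,0,255)}[dz])
cv2.imwrite('pics/c6.png',im)"
```

```text
(no output)
```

View pics/c6.png

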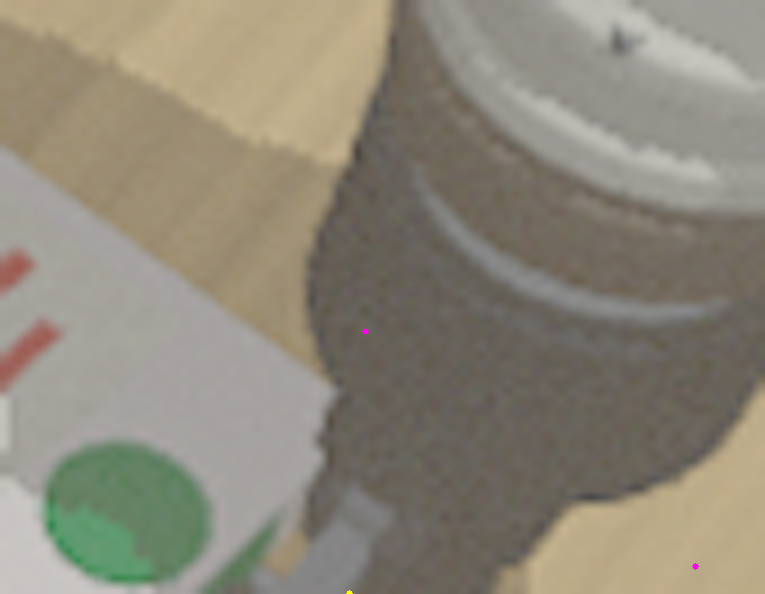

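```bash
python3 -c "
from h import *
p=np.load('last.npy',allow_pickle=True).item()
o=bot.get_obs();e=o['ee_pos'];a=np.radians(o['tcp_rot'][2])
s=8;u0,v0=390,155
im=cv2.resize(p['color'][v0:v0+70,u0:u0+90,::-1],None,fx=s,fy=s,interpolation=cv2.INTER_CUBIC)
im=(255*(im/255.)**.45).astype(np.uint8)
tx=np.array([np.cos(a),np.sin(a),0]);ty=np.array([np.sin(a),-np.cos(a),0])
def pt(X,c):
  u,v=w2px(p,X);cv2.circle(im,(int((u-u0+.5)*s),int((v-v0+.5)*s)),3,c,-1)
for dz in (-.019,0,.02,.054):
  for i in (-1,1):
    for j in (-1,1):
      hx,hy=((.011,.0145) if dz<.03 else (.038,.0425)) 
      pt(e+[0,0,dz]+i*hx*tx+j*hy*ty,{-.019:(255,0,0),0:(0,0,255),.02:(0,255,255),.054:(255,0,255)}[dz])
cv2.imwrite('pics/c7.png',im)"
```

```text
(no output)
```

View pics/c7.png

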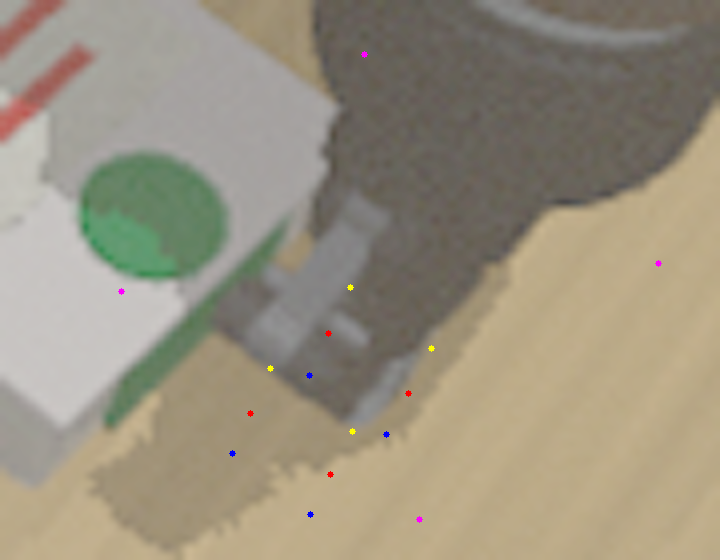

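```bash
python3 -c "
from h import *
p=bot.camera('top');o=bot.get_obs();e=o['ee_pos'];print(e,o['q'].round(2))
s=8;u0,v0=230,80
im=cv2.resize(p['color'][v0:v0+70,u0:u0+95,::-1],None,fx=s,fy=s,interpolation=cv2.INTER_CUBIC)
im=(255*(im/255.)**.45).astype(np.uint8)
a=np.radians(o['tcp_rot'][2])
tx=np.array([np.cos(a),np.sin(a),0]);ty=np.array([np.sin(a),-np.cos(a),0])
for dz in (-.019,0,.02,.054):
  for i in (-1,1):
    for j in (-1,1):
      hx,hy=((.011,.0145) if dz<.03 else (.038,.0425)) 
      u,v=w2px(p,e+[0,0,dz]+i*hx*tx+j*hy*ty);cv2.circle(im,(int((u-u0+.5)*s),int((v-v0+.5)*s)),3,{-.019:(255,0,0),0:(0,0,255),.02:(0,255,255),.054:(255,0,255)}[dz],-1)
cv2.imwrite('pics/c8.png',im)"
```

```text
[0.67861759 0.01896126 0.02615543] [ 1.6  23.13 10.15 77.    0.    7.95]
```

View pics/c8.png

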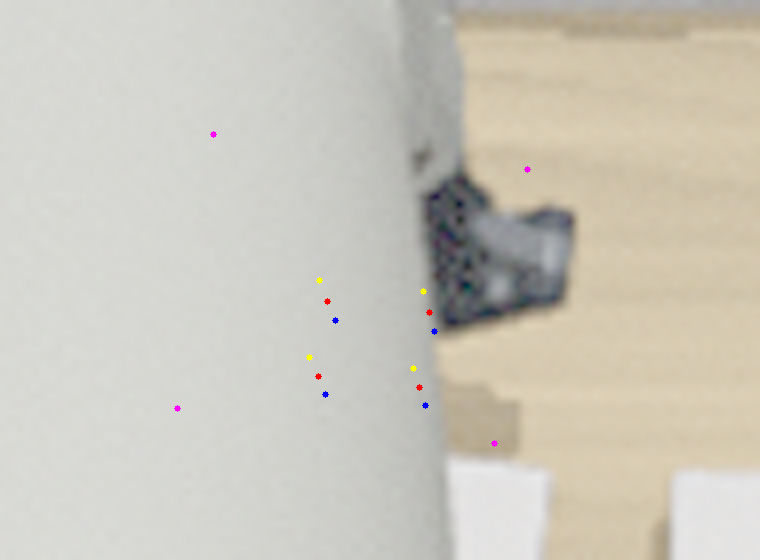

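The visible gripper doesn't match the stated geometry, so I'll raise it and look at it with the fingers shut and then open.

Request:
servo_tool(motion=[[[0,0,-40,0,0,0],[0,0,-40,0,0,0],[0,0,-40,0,0,0],[0,0,0,0,0,0]]])

```text
time: 6.45
ee_pos: [0.681, 0.019, 0.1537]
tcp_rot: [179.9, 0.6, 173.7]
wrist_force: [0.3, 0.4, -0.1]
opening: -0.0
```

```bash
cat >> h.py <<'E'
def grip(name,H=100,W=110,s=6):
    p=bot.camera('scene');o=bot.get_obs();e=o['ee_pos'];print(e,o['opening'],o['tcp_rot'])
    u,v=w2px(p,e);u0=int(u-W*.45);v0=int(v-H*.6)
    im=cv2.resize(p['color'][v0:v0+H,u0:u0+W,::-1],None,fx=s,fy=s,interpolation=cv2.INTER_CUBIC)
    im=(255*(im/255.)**.45).astype(np.uint8)
    a=np.radians(o['tcp_rot'][2])
    tx=np.array([np.cos(a),np.sin(a),0]);ty=np.array([np.sin(a),-np.cos(a),0])
    for dz in (-.019,0,.02,.054):
      for i in (-1,1):
        for j in (-1,1):
          hx,hy=((.011,.0145) if dz<.03 else (.038,.0425)) 
          u,v=w2px(p,e+[0,0,dz]+i*hx*tx+j*hy*ty);cv2.circle(im,(int((u-u0+.5)*s),int((v-v0+.5)*s)),3,{-.019:(255,0,0),0:(0,0,255),.02:(0,255,255),.054:(255,0,255)}[dz],-1)
    cv2.imwrite('pics/'+name,im)
E
python3 -c "
from h import *
grip('g1.png')"
```

```text
[0.68032299 0.01900828 0.15034361] 2.6433009620409032e-05 [179.94200423   0.40575405 173.65621321]
```

Request:
servo_tool(motion=[[[0,0,0,0,0,0],[0,0,0,0,0,0],[0,0,0,0,0,0],[0,0,0,0,0,0],[0,0,0,0,0,0]]], gripper=85)

```text
time: 7.0
ee_pos: [0.6784, 0.0189, 0.1452]
tcp_rot: [-180.0, -0.1, 173.7]
wrist_force: [0.4, -0.2, -0.2]
opening: 0.0725
```

```bash
python3 -c "
from h import *
grip('g2.png')
a=cv2.imread('pics/g1.png');b=cv2.imread('pics/g2.png');cv2.imwrite('pics/g12.png',cv2.resize(np.hstack([a,b]),(800,364),interpolation=cv2.INTER_AREA))"
```

```text
[0.67846817 0.01892612 0.14538618] 0.0789116027774976 [-1.79996852e+02 -3.42611674e-02  1.73649355e+02]
```

View pics/g12.png

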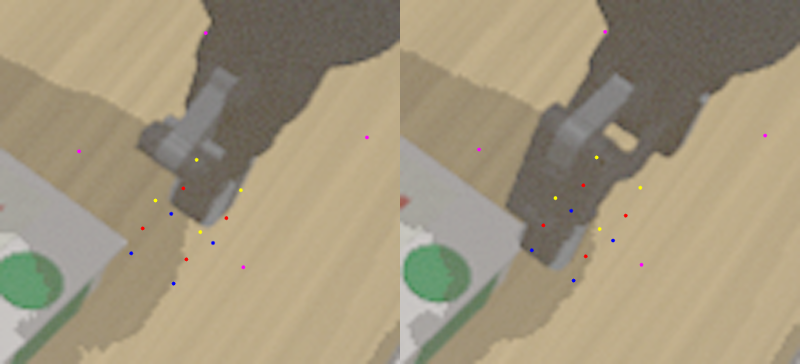

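The picture agrees with the lid contact: the real tips sit well above the stated point. I'll shut the gripper and lower it in small steps, finding the table by force.

Request:
servo_tool(motion=[[[0,0,30,0,0,0],[0,0,30,0,0,0],[0,0,30,0,0,0],[0,0,15,0,0,0],[0,0,8,0,0,0]]], gripper=0)

```text
time: 7.55
ee_pos: [0.6779, 0.019, 0.0313]
tcp_rot: [-180.0, -0.1, 173.7]
wrist_force: [0.3, 0.4, 0.4]
opening: 0.0092
```

Request:
servo_tool(motion=[[[0,0,6,0,0,0],[0,0,4,0,0,0],[0,0,4,0,0,0],[0,0,0,0,0,0]]])

```text
time: 7.95
ee_pos: [0.6788, 0.0189, 0.019]
tcp_rot: [180.0, 0.0, 173.7]
wrist_force: [0.3, -0.3, 0.3]
opening: -0.0002
```

```bash
python3 -c "
from h import *
grip('g3.png')"
```

```text
[0.67884285 0.01895917 0.01925438] 0.00020964749048959074 [1.79993173e+02 3.52961427e-02 1.73651659e+02]
```

View pics/g3.png

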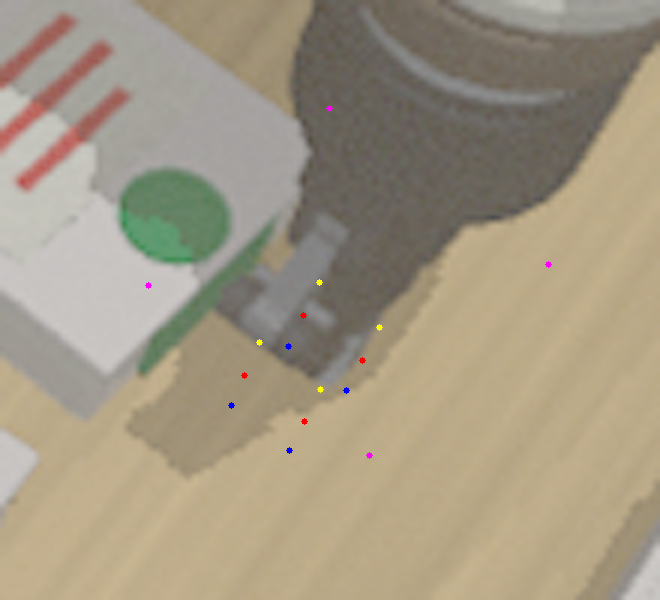

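View pics/g1.png

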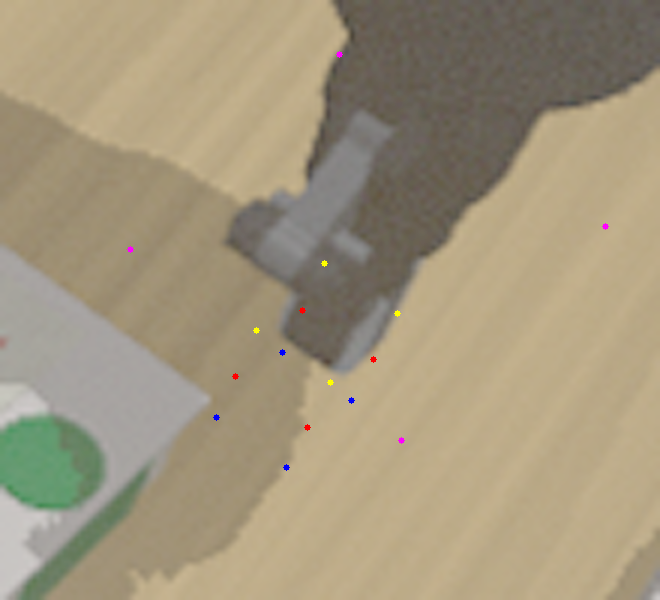

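View pics/g2.png

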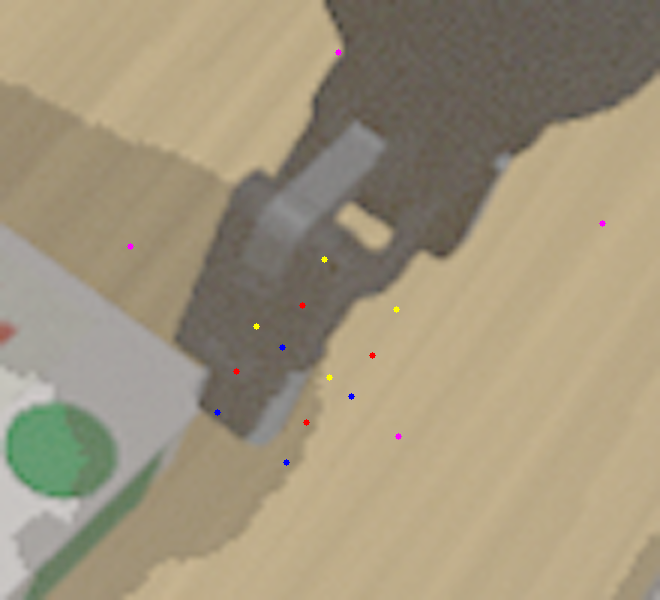

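```bash
python3 -c "
from h import *
t=bot.camera('top');s=bot.camera('scene');print(t['fx'],t['fy'],t['cx'],t['cy'],s['fx'],s['fy'],s['cx'],s['cy'])
for z in (0,.03,.06,.09,.12,.15,.18):
  print(z,'top',px2w(t,298,111,z).round(3),'scene',px2w(s,424,196,z).round(3),px2w(s,433,196,z).round(3))
im=np.hstack([cv2.resize(t['color'][75:145,240:330,::-1],None,fx=4.4,fy=6,interpolation=cv2.INTER_CUBIC),cv2.resize(s['color'][130:220,380:470,::-1],None,fx=4.4,fy=4.667,interpolation=cv2.INTER_CUBIC)])
cv2.imwrite('pics/ts.png',(255*(im/255.)**.45).astype(np.uint8))"
```

```text
435.41074624565147 435.41074624565147 325.77394453025994 199.28866501898744 418.4157244624759 418.4157244624759 319.2154534340941 193.73113564709408
0 top [ 0.714 -0.029  0.   ] scene [0.656 0.044 0.   ] [0.669 0.055 0.   ]
0.03 top [ 0.704 -0.03   0.03 ] scene [0.66  0.025 0.03 ] [0.673 0.035 0.03 ]
0.06 top [ 0.695 -0.032  0.06 ] scene [0.664 0.005 0.06 ] [0.676 0.015 0.06 ]
0.09 top [ 0.686 -0.034  0.09 ] scene [ 0.668 -0.014  0.09 ] [ 0.679 -0.005  0.09 ]
0.12 top [ 0.676 -0.035  0.12 ] scene [ 0.671 -0.034  0.12 ] [ 0.682 -0.025  0.12 ]
0.15 top [ 0.667 -0.037  0.15 ] scene [ 0.675 -0.053  0.15 ] [ 0.685 -0.045  0.15 ]
0.18 top [ 0.658 -0.038  0.18 ] scene [ 0.679 -0.073  0.18 ] [ 0.689 -0.065  0.18 ]
```

View pics/ts.png

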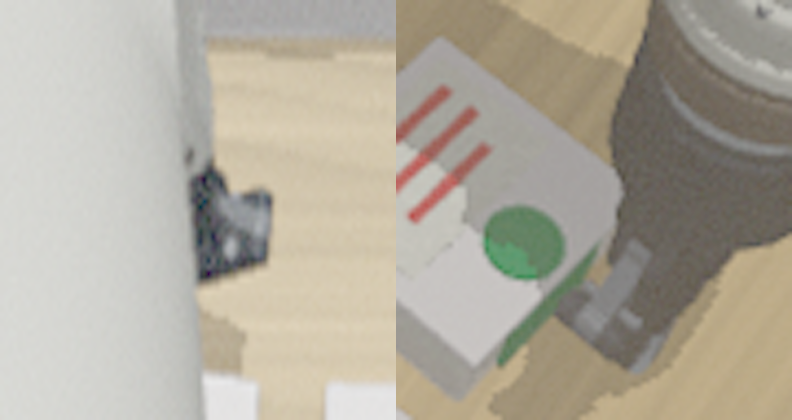

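Triangulating the knuckle, the visible tip offset and the lid contact all put the shut tips about 9 mm above the reported TCP. I'll keep lowering and watch for table contact.

Request:
servo_tool(motion=[[[0,0,4,0,0,0],[0,0,4,0,0,0],[0,0,0,0,0,0]]])

```text
time: 8.4
ee_pos: [0.6782, 0.0189, 0.0099]
tcp_rot: [-180.0, -0.1, 173.6]
wrist_force: [0.0, -0.4, -0.4]
opening: 0.0002
```

Request:
servo_tool(motion=[[[0,0,4,0,0,0],[0,0,2,0,0,0],[0,0,0,0,0,0]]])

```text
time: 8.7
ee_pos: [0.6784, 0.019, 0.0042]
tcp_rot: [-180.0, -0.0, 173.7]
wrist_force: [0.3, 0.4, 0.3]
opening: -0.0001
```

No contact at a TCP height of 4 mm, which confirms the tips are higher than specified. Pushing now.

Request:
servo_tool(motion=[[[5,0,0,0,0,0],[5,0,0,0,0,0],[5,0,0,0,0,0],[4,0,0,0,0,0],[4,0,0,0,0,0]]])

```text
time: 9.2
ee_pos: [0.6554, 0.0215, 0.005]
tcp_rot: [180.0, 0.0, 173.7]
wrist_force: [0.4, -0.3, 0.4]
opening: -0.0002
```

Request:
servo_tool(motion=[[[4,0,0,0,0,0],[4,0,0,0,0,0],[4,0,0,0,0,0]]])

```text
time: 9.5
ee_pos: [0.6441, 0.0229, 0.005]
tcp_rot: [180.0, 0.1, 173.7]
wrist_force: [19.6, 5.4, -1.4]
opening: 0.0
```

```bash
python3 -c "
from h import *
scene('s6.png')"
```

```text
t 9.55 ee [644.2  23.2   5.3] rot [1.799e+02 1.000e-01 1.737e+02] F [ 1.1 -0.1 -0.1]
```

View pics/s6.png

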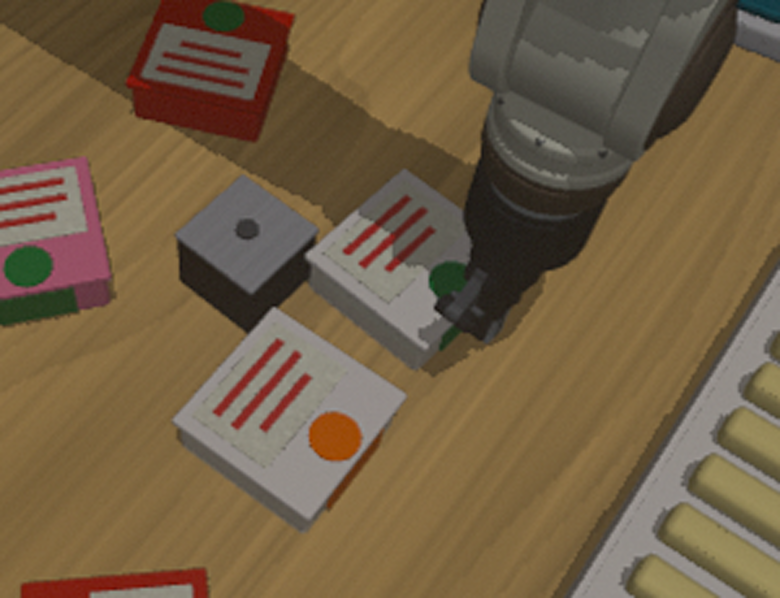

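```bash
python3 -c "
from h import *
tub(0,RN=(307,255),RF=(416,360),LN=(405,170))"
```

```text
RN [522. -20.]
RF [628. -43.]
LN [534.  86.]
tub world [582.2  23.1] yaw -9.1 resid 2.9 in post [95.7 67.7] rel yaw -5.5
```

Request:
servo_tool(motion=[[[-6,0,0,0,0,0],[0,16,0,0,0,0],[0,16,0,0,0,0],[4,0,0,0,0,0],[4,0,0,0,0,0]]])

```text
time: 10.05
ee_pos: [0.6455, 0.0561, 0.0046]
tcp_rot: [180.0, 0.0, 173.7]
wrist_force: [4.6, 2.4, -1.0]
opening: 0.0
```

Request:
servo_tool(motion=[[[4,6,0,0,0,-0.05],[4,6,0,0,0,-0.05],[4,6,0,0,0,-0.05],[4,6,0,0,0,-0.05],[4,6,0,0,0,-0.05]]])

```text
time: 10.55
ee_pos: [0.6256, 0.0853, 0.0048]
tcp_rot: [180.0, 0.0, -171.9]
wrist_force: [2.4, 1.3, -1.4]
opening: -0.0003
```

```bash
python3 -c "
from h import *
scene('s7.png')"
```

```text
t 10.6 ee [624.9  86.    4.8] rot [ 180.    -0.  -171.7] F [1.5 1.6 0.3]
```

View pics/s7.png

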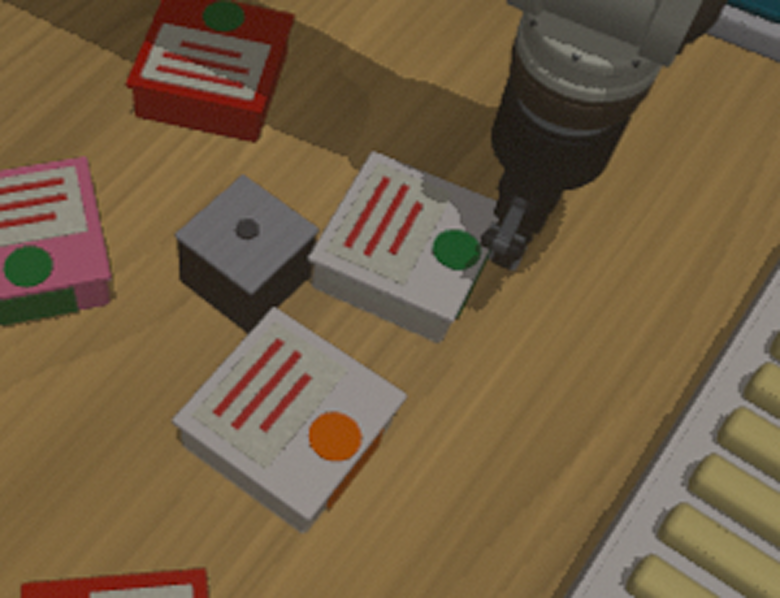

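```bash
python3 -c "
from h import *
tub(0,RN=(313,257),RF=(445,322),LN=(373,153),LF=(499,200))"
```

```text
RN [526. -19.]
RF [627.  -6.]
LN [506.  85.]
LF [603. 106.]
tub world [565.5  41.6] yaw 10.7 resid 6.8 in post [77.9 85. ] rel yaw 14.3
```

Request:
servo_tool(motion=[[[4,6,0,0,0,-0.05],[4,6,0,0,0,-0.05],[4,6,0,0,0,-0.05],[4,6,0,0,0,-0.05],[4,6,0,0,0,-0.05]]])

```text
time: 11.1
ee_pos: [0.599, 0.1091, 0.0049]
tcp_rot: [-180.0, 0.0, -157.7]
wrist_force: [1.2, -0.2, 0.0]
opening: 0.0001
```

```bash
python3 -c "
from h import *
scene('s8.png')"
```

```text
t 11.15 ee [598.3 109.6   4.9] rot [ 180.    -0.  -157.5] F [0.8 0.7 0.5]
```

View pics/s8.png

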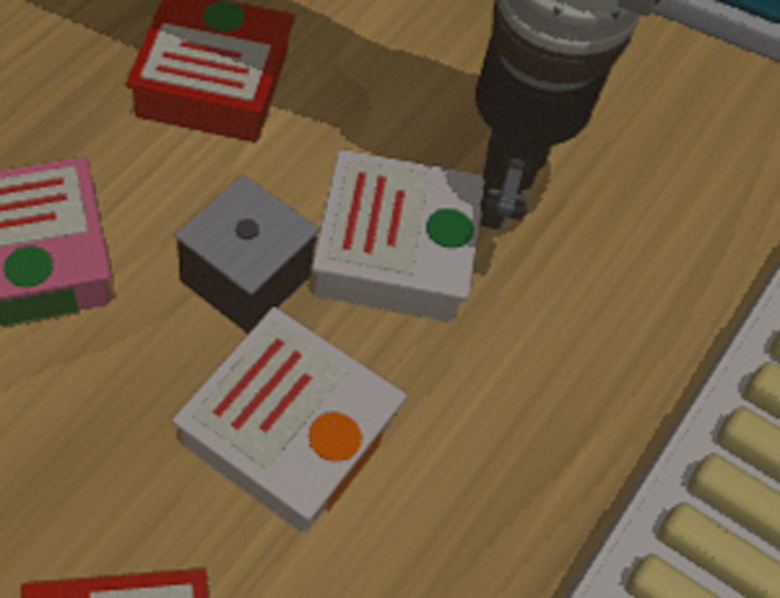

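```bash
cat >> h.py <<'E'
def b(c,y):
    """peg in tub frame given tub world c, yaw deg"""
    e=bot.get_obs()['ee_pos'][:2]*1000-np.array(c);a=np.radians(y);print('peg in tub',(np.array([[np.cos(a),np.sin(a)],[-np.sin(a),np.cos(a)]])@e).round(0))
E
python3 -c "
from h import *
tub(.4,RN=(316,269),RF=(467,298),LN=(341,152),LF=(484,177))
b((555,46),26)"
```

```text
RN [534. -25.]
RF [629.  20.]
LN [487.  71.]
LF [583. 117.]
tub world [558.1  45.6] yaw 25.5 resid 2.7 in post [70.3 88.6] rel yaw 29.1
peg in tub [67. 38.]
```

Request:
servo_tool(motion=[[[4,6,0,0,0,-0.05],[4,6,0,0,0,-0.05],[4,6,0,0,0,-0.05],[4,6,0,0,0,-0.05],[4,6,0,0,0,-0.05]]])

```text
time: 11.65
ee_pos: [0.5675, 0.1261, 0.0049]
tcp_rot: [-180.0, 0.0, -143.4]
wrist_force: [1.6, -0.1, 0.7]
opening: 0.0001
```

Request:
servo_tool(motion=[[[4,6,0,0,0,-0.05],[4,6,0,0,0,-0.05],[4,6,0,0,0,-0.05]]])

```text
time: 11.95
ee_pos: [0.5468, 0.1324, 0.0049]
tcp_rot: [-180.0, 0.0, -134.8]
wrist_force: [1.2, 0.9, 0.2]
opening: -0.0002
```

```bash
python3 -c "
from h import *
scene('s9.png')"
```

```text
t 12.0 ee [545.8 132.5   4.9] rot [ 180.    -0.  -134.6] F [ 1.9 -0.3  0.2]
```

View pics/s9.png

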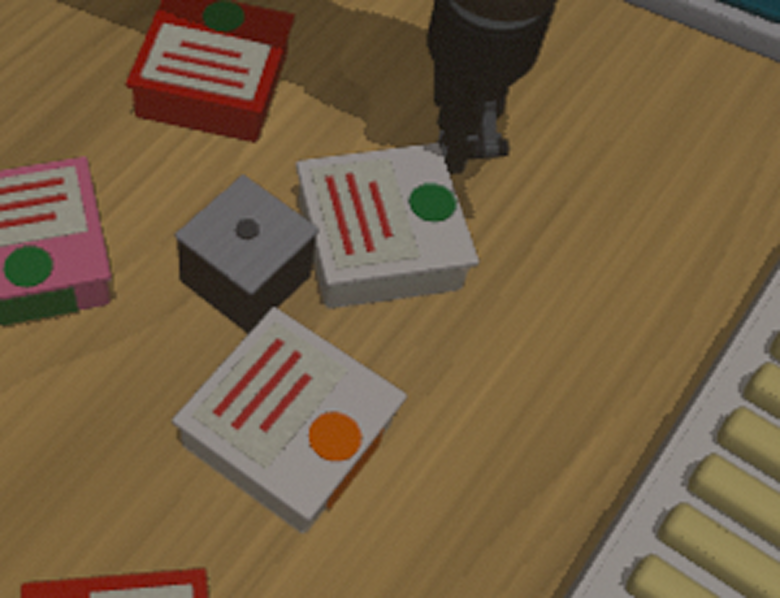

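```bash
python3 -c "
from h import *
tub(.8,RN=(323,280),RF=(477,264),LN=(297,162),LF=(437,145))"
```

```text
RN [543. -30.]
RF [619.  48.]
LN [467.  43.]
LF [539. 121.]
tub world [542.2  45.6] yaw 46.6 resid 2.6 in post [54.4 87.6] rel yaw 50.2
```

Request:
servo_tool(motion=[[[-5,-12,0,0,0,0],[0,-13,0,0,0,-0.02],[5,0,0,0,0,-0.02],[3,2,0,0,0,-0.03],[3,4,0,0,0,-0.05]]])

```text
time: 12.5
ee_pos: [0.5578, 0.1164, 0.0053]
tcp_rot: [179.9, 0.3, -127.9]
wrist_force: [5.9, 17.8, -1.3]
opening: -0.0006
```

Request:
servo_tool(motion=[[[3,4,0,0,0,-0.05],[3,4,0,0,0,-0.05],[3,4,0,0,0,-0.05],[3,4,0,0,0,-0.05]]])

```text
time: 12.9
ee_pos: [0.5385, 0.1209, 0.0065]
tcp_rot: [179.8, 1.0, -116.1]
wrist_force: [5.7, 48.9, 0.7]
opening: 0.0001
```

```bash
python3 -c "
from h import *
scene('s10.png')"
```

```text
t 12.95 ee [537.8 121.1   6.5] rot [ 179.8    1.  -115.9] F [ 4.7 43.6  0.1]
```

View pics/s10.png

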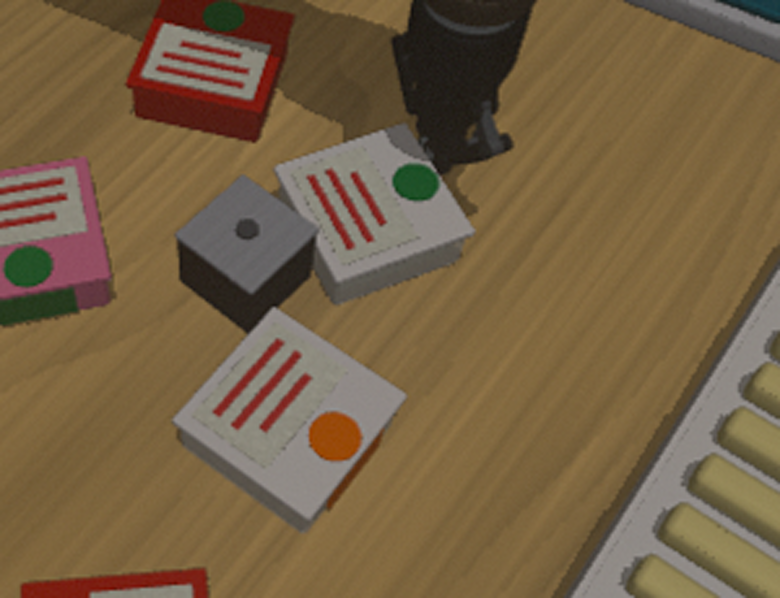

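Request:
servo_tool(motion=[[[-6,0,0,0,0,0],[-6,0,0,0,0,0]]])

```text
time: 13.15
ee_pos: [0.5418, 0.1245, 0.0049]
tcp_rot: [-180.0, 0.0, -116.5]
wrist_force: [0.4, -0.3, 0.3]
opening: -0.0002
```

```bash
python3 -c "
from h import *
tub(1,RN=(336,277),RF=(474,234),LN=(276,167),LF=(405,126))
b((534,47),62)
scene('s11.png')"
```

```text
RN [548. -22.]
RF [604.  69.]
LN [458.  29.]
LF [510. 122.]
tub world [530.2  49.4] yaw 59.9 resid 3.6 in post [42.2 90.7] rel yaw 63.5
peg in tub [72. 30.]
t 13.2 ee [542.1 124.7   4.8] rot [-180.     0.  -116.5] F [-0.6  0.2 -0.6]
```

View pics/s11.png

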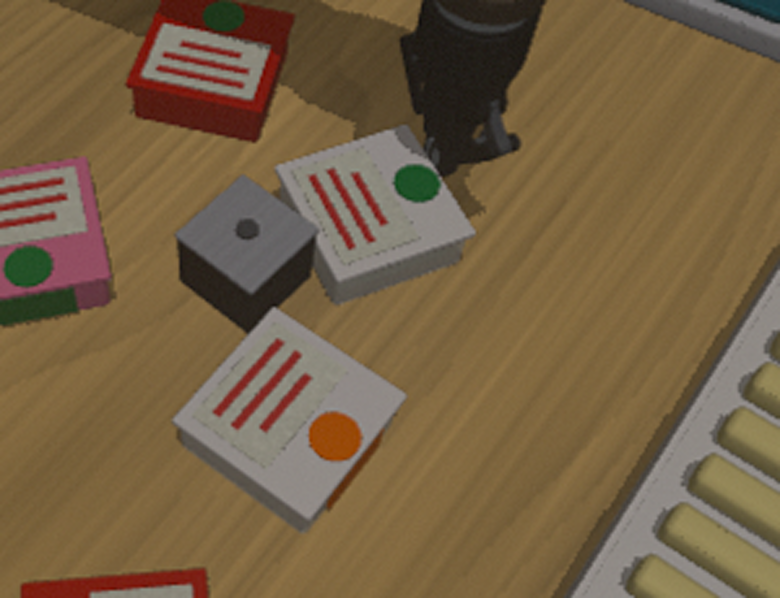

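Request:
servo_tool(motion=[[[6,2,0,0,0,0],[3,4,0,0,0,0],[2.5,6,0,0,0,-0.05],[2.5,6,0,0,0,-0.05],[2.5,6,0,0,0,-0.05]]])

```text
time: 13.7
ee_pos: [0.5126, 0.1224, 0.0053]
tcp_rot: [179.9, 0.5, -107.6]
wrist_force: [-0.8, 24.8, 0.3]
opening: 0.0001
```

```bash
python3 -c "
from h import *
scene('s12.png')"
```

```text
t 13.75 ee [511.6 122.3   5.2] rot [ 179.8    0.4 -107.5] F [-0.5 24.7  0.7]
```

View pics/s12.png

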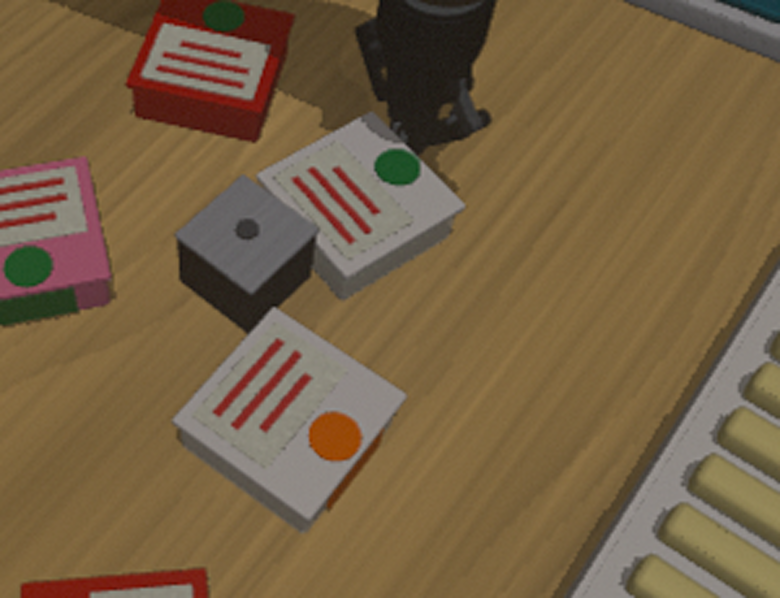

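```bash
python3 -c "
from h import *
tub(1.2,RN=(345,271),RF=(464,207),LN=(258,177),LF=(370,114))
"
```

```text
RN [550. -14.]
RF [586.  85.]
LN [453.  14.]
LF [483. 115.]
tub world [518.   49.8] yaw 72.8 resid 4.8 in post [30.  90.3] rel yaw 76.4
```

Request:
servo_tool(motion=[[[1.5,6,0,0,0,-0.05],[1.5,6,0,0,0,-0.05],[1.5,6,0,0,0,-0.05],[1.5,6,0,0,0,-0.05]]])

```text
time: 14.15
ee_pos: [0.4874, 0.1189, 0.0046]
tcp_rot: [180.0, 0.1, -96.3]
wrist_force: [-0.9, 3.5, 0.1]
opening: -0.0002
```

```bash
python3 -c "
from h import *
scene('s13.png')"
```

```text
t 14.2 ee [486.7 118.7   4.7] rot [ 1.799e+02  1.000e-01 -9.610e+01] F [-1.8  6.1 -1. ]
```

View pics/s13.png

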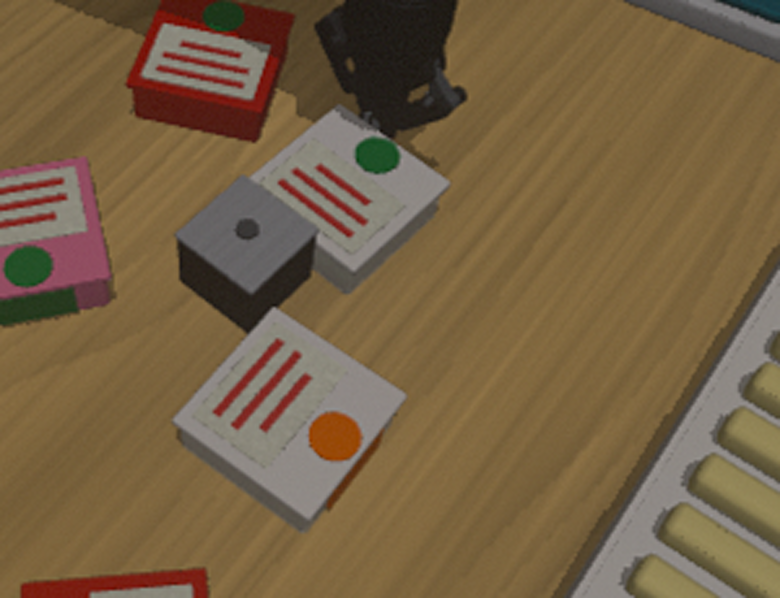

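```bash
python3 -c "
from h import *
tub(1.4,RN=(350,266),RF=(450,184),LF=(338,106))
"
```

```text
RN [551.  -9.]
RF [567.  96.]
LF [459. 107.]
tub world [505.2  48.6] yaw 83.2 resid 3.9 in post [17.3 88.3] rel yaw 86.8
```

Request:
servo_tool(motion=[[[2,6,0,0,0,-0.03],[2,3,0,0,0,-0.02],[2,0,0,0,0,0],[2,0,0,0,0,0]]])

```text
time: 14.6
ee_pos: [0.4815, 0.1181, 0.0065]
tcp_rot: [-179.7, 0.9, -93.4]
wrist_force: [11.6, 52.1, -4.1]
opening: -0.0003
```

```bash
python3 -c "
from h import *
scene('s14.png')"
```

```text
t 14.65 ee [481.6 118.2   6.5] rot [-179.7    0.9  -93.3] F [10.1 44.2 -3.8]
```

View pics/s14.png

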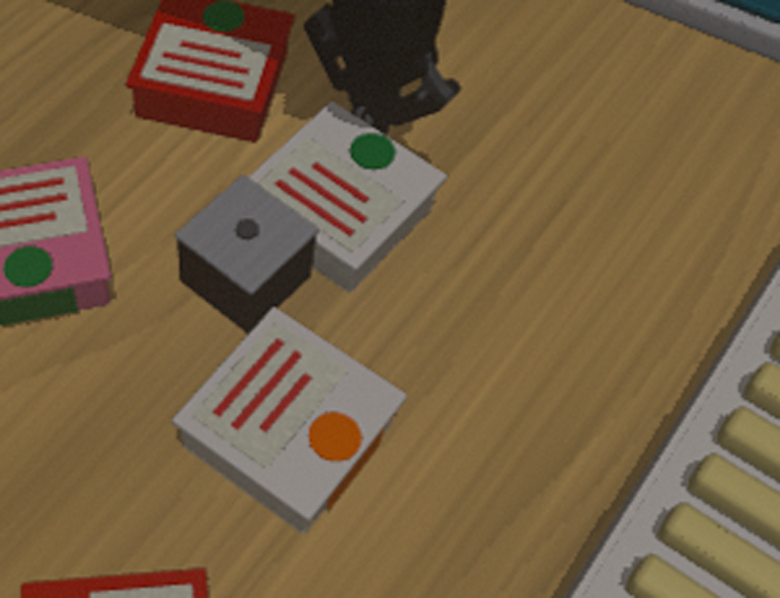

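44 N means the side is flush against the flank. I'm backing straight off and checking.

Request:
servo_tool(motion=[[[-8,0,0,0,0,0],[-20,0,0,0,0,0],[-20,0,0,0,0,0],[0,0,-40,0,0,0],[0,0,-45,0,0,0]]])

```text
time: 15.15
ee_pos: [0.4799, 0.1587, 0.0889]
tcp_rot: [179.8, -0.1, -93.6]
wrist_force: [1.1, 0.2, 0.8]
opening: -0.0002
```

Request:
servo_tool(motion=[[[-20,20,-45,0,0,0],[-40,20,-10,0,0,0],[-40,20,0,0,0,0],[-40,0,0,0,0,0],[0,0,0,0,0,0]]])

```text
time: 15.65
ee_pos: [0.4309, 0.3044, 0.1417]
tcp_rot: [180.0, 0.0, -93.4]
wrist_force: [-0.5, -1.0, -0.6]
opening: 0.0002
```

```bash
python3 -c "
from h import *
scene('s15.png')
t=bot.camera('top');np.save('top9.npy',t,allow_pickle=True);save(t,'top9.png')
c=t['color'][120:235,225:380,::-1]
cv2.imwrite('pics/crop9.png',cv2.resize(c,None,fx=5,fy=5,interpolation=cv2.INTER_CUBIC))"
```

```text
t 15.7 ee [430.9 302.6 141.6] rot [ 1.80e+02 -1.00e-01 -9.34e+01] F [-0.2 -0.3  0.9]
```

View pics/s15.png

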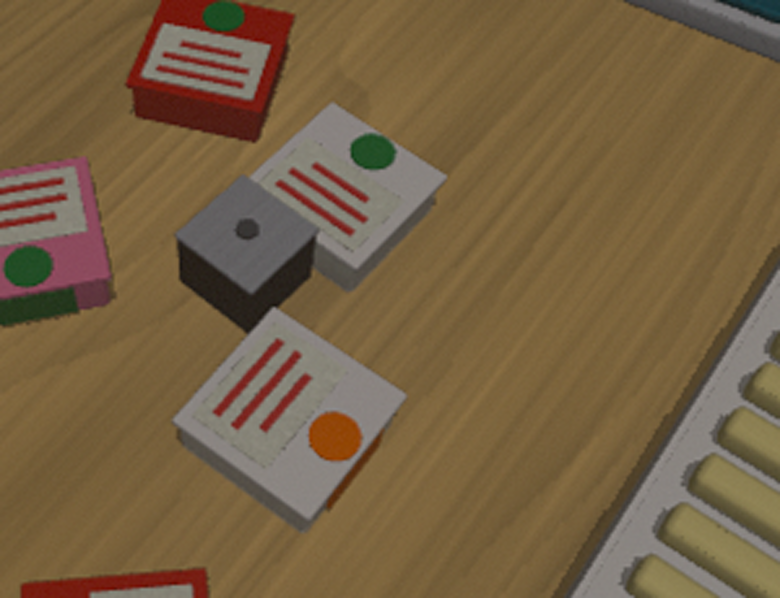

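View pics/crop9.png

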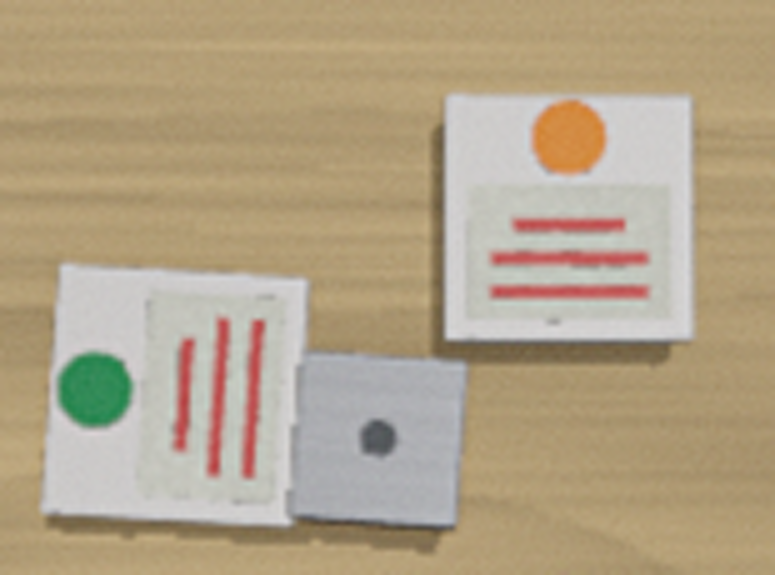

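In the top crop the green tub lies flush along the post's left flank with its seal facing outward at (95,390), and the orange tub's corners are where they were at the start. Quick number, then hand in.

```bash
python3 -c "
from h import *
p=np.load('top9.npy',allow_pickle=True).item()
w=np.array([px2w(p,u/5+224.6,v/5+119.6,.045)[:2] for u,v in [(43,513),(62,265),(308,280),(292,525)]])*1000
c=w.mean(0);e=(w[0]+w[1]-w[2]-w[3])/2
R=np.array([[np.cos(PY),np.sin(PY)],[-np.sin(PY),np.cos(PY)]])
print('in post',(R@(c-PO)).round(1),'rel yaw',np.degrees(np.arctan2(e[1],e[0])-PY).round(1))
print(bot.get_obs()['time'],bot.get_obs()['wrist_force'].round(1));print(bot.job_done())"
```

```text
in post [15.1 90.3] rel yaw 90.5
15.75 [-0.2 -0.3 -0.2]
the job is handed in; nothing more can be done
None
```

The green-seal tub has been turned a quarter turn around the post corner and now lies flush along the post's left (+y) flank, with its seal facing outward. I handed the job in at about 15.8 s; no verdict was reported.

**Last checks (top camera):**
- **Green tub:** its centre is at about (15, 90) mm in the post frame and it is turned 90.5° relative to the post. The inner side is therefore about 0 mm from the flank, and the centre is 15 mm off the post's middle.
- **Orange tub:** its corners are at the same pixels as at the start.
- **Arm:** about 0.2 m clear of the tub, with wrist force about 0 N.

**What went wrong or disagreed:**
- **Fingertip height:** the shut fingertips sat about 28 mm higher than the specification says. My first push went over the lid and pressed on it with about 10 N, without visibly moving the tub. I worked out the real height from that contact and the pictures, and pushed lower from then on.
- **Force while turning:** it rose to about 49 N when the tub jammed at about 63° round, and to about 52 N at the final flush press. These are finger pushes below the 120 N wrist limit. The jam also shows the tub was pressed between fingers and post while part-way round. I had no direct reading of the tub-to-post contact.
- **Camera difference:** the scene camera's tub poses differed from the top camera's by about 5 mm and 2°. I used the top camera for the final check.

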